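# Move two rail studs from the clip strip to the slotted rail

## Robot

A 6-joint arm with a two-finger parallel gripper is mounted at the origin on the work surface. World frame = base frame: x ahead of the robot, y to its left, z up, the work surface at z = 0. Lengths are in mm, angles in degrees, forces in N, time in s.
With the tool pointing down it reaches from about 275 to 1000 mm from the base axis. Payload 8.4 kg.
Tool frame: the origin (TCP) lies at the very end of the fingers, on their centre line; the grasp point (between the pads) lies 19 mm behind it; x points along the fingers, z is the direction in which the jaws open and shut, and the axes are right-handed (so a half turn about x gives the same grasp; the last joint's range is limited). The gripper opens to 85 mm and grips with 20 to 120 N. Pads are 22 mm wide; open, the fingers measure 114 mm over their backs; the gripper's body (76 mm by 85 mm) begins 54 mm behind the grasp point. The pads swing forward as they close: fully open they stand 13 mm farther back than shut.
Start: joints at [-64.595, 20.225, 93.587, -0, 66.188, -0.138], TCP at [269.486, -563.919, 231.281] pointing down, gripper open.
Joint ranges: [-150.9, 150.9], [-52.94, 120.26], [3.33, 152.33], [-74.26, 254.26], [0, 154.13], [-172.89, 172.89]. Speed limits (degrees/s): [127.2, 127.2, 159.86, 180, 180, 180].

## Interface

Orientations are given as [roll, pitch, yaw] about the fixed x, y, z axes, in that order (R = Rz(yaw) Ry(pitch) Rx(roll)).
In Python, from station import ctrl gives the robot as it stands.
- The arm moves only by the tool apply_moves, never from a script. Its arguments are lists of equal length, an entry for each row: "delta_pos": the shift along the tool's x, y, z in mm, a list of three; "turn": the turn, a rotation vector about the tool's x, y, z in degrees, a list of three; "claw": the finger opening in mm, from 0 to 85.4. A call has 1 to 12 rows; each row is the pose to reach, as a shift and turn from the pose commanded when the call began, along the tool's axes at that moment; what a row does not reach only later rows make up. A row lasts 1/12 s, in which the tool goes at most 41.7 mm and 7.16 degrees, less where a joint would pass 70% of its speed; a pose out of reach is approached as far as the arm can. A call with a gripper value outside its range is refused whole. The fingers move at their own pace and stop on an object; "grip_force" is the grip in N (left out, the last holds). Time passes only in rows, so rows that repeat a pose let the fingers close. It gives the time, the measured TCP pose, the force and the opening at its end, in the units of the state.
- ctrl.state(): the state, without advancing time (a new reading comes with each control period).
- ctrl.get_image(name): name is "scene" or "top" or "wrist"; returns the picture (420x560x3 uint8, red, green, blue); there is no depth.
- ctrl.calibration(name): a dict with "camera_matrix" (3x3 intrinsics, pixels), "T" (4x4, takes a point from camera to world coordinates); the wrist camera has in their place "tool_from_camera" (4x4, takes a point from camera to tool coordinates, whose origin is the TCP and whose axes are the tool frame's). Camera axes: x right, y up, looking along -z (the intrinsics and any distortion apply to the point x, -y, -z); pixel columns grow to the right and rows downward; lengths in mm; the calibration is good to about 2 mm. A picture is of the moment at which its call begins: read the wrist's pose just before it. calibration takes no time and is no camera call.
- ctrl.close_job(): hands the job in, once; it reports no verdict.
The state is a dict: "t": time; "q": joint angles; "qd": joint speeds; "effort": joint torques, N m; "ee_pos": TCP position; "orientation": TCP orientation; "force": force on the tool from outside, world axes, zero at the start; "torque": the same for the moment, N m; "finger_gap": opening from 0.0 (shut) to 1.0 (fully open).
Only numpy, scipy, OpenCV 4.12 (cv2) and the standard library are available. Lean on these libraries where they do the work, as an engineer would, in place of code of your own. Each camera call takes 0.05 s, during which the arm holds its last target. There are 200 camera calls.

## Task

Take the two wing-headed rail studs out of the sprung clip strip and lock them in the slotted rail, one on each side of the black block: pull one stud out, drop its foot into the slot, turn it a quarter turn so that its wing stands across the rail, let go, and only then pull the other. The two round-headed plugs stay clipped in the strip, and nothing else on the bench is to be disturbed.

Things in the scene. Friction and masses are not known exactly. Their poses are not given: they have to be found in the camera images.
- strip: Fixed grey clip strip on the bench, 262 x 44 mm, base 8 mm thick, side walls to 15 mm; origin under its centre, x along it, z up. Four stations at x = -90, -30, 30, 90 mm hold the two studs and two plugs in any order, feet standing on the base (z = 8 mm), lengthwise along the strip.
- strip_jaws (a point): Point on the strip's centre, 21 mm above the bench: the height of the tops of all its sprung jaws. At each station two jaws reach over the ends of the foot, from along the strip. A straight upward pull of about 10 to 20 N (differing by station) makes them give way in the first 5 mm, a weaker drag lasts to about 12 mm; then nothing holds the part. Grip firmly.
- rail: Fixed bracket plate, 320 x 64 mm, on the bench; origin under its centre, x along the rail, z up. Clamped on it: an aluminium profile 300 x 40 mm, top 23.5 mm above the bench, a slot along its top. The clamps have play: profile and slot lie up to 3 mm to either side (y) of the plate's centre line, parallel to it. The reported pose does not show this; see it or feel it. It does not shift in work.
- rail_slot (a point): Point on the PLATE's centre line at mid-length, at the height of the profile's top (23.5 mm). Slot: 10 mm wide between lips 6 mm thick; channel under them 28 mm wide, its floor 8 mm above the bench; closed at x beyond +-144 mm. A stud's foot enters only lengthwise along the rail, drops 12.5 mm until the collar rests on the profile (stud origin 11 mm up), and then turns freely either way.
- rail_block (a point): Top centre (within the 3 mm of play) of the black tube-holder block fixed on the profile at the rail's x = 0: 28 mm long in x, 40 mm wide, 16 mm high, top 39.5 mm above the bench. One stud goes on each side of it, best about 85 mm from it. A stud is locked when its foot and wing stand across the rail (along rail y).
- stud_a: Steel rail stud, flat wing head, about 70 g, standing in the clip strip, foot along it. Origin: underside of foot; z up the stem, x along foot and wing. From below: oblong foot 22 x 8 x 5 mm (x, y, z); neck 8 mm across, z 5 to 12.5; collar 22 mm across, z 12.5 to 16.5; wing 26 x 10 mm (x, y), z 16.5 to 50.5. Grip the wing across its 10 mm. Its pose is not read while held.
- stud_b: the second rail stud, the same as stud_a in every way.
- plug_a: a steel blanking plug with the same foot, neck and collar as a stud but a round head 22 mm across (z 16.5 to 50.5) in place of the wing; standing in another station of the clip strip; it stays there. Origin as a stud's.
- plug_b: the second blanking plug, the same as plug_a.
- solvent: amber glass bottle, 96 mm across, 210 mm high, standing; bystander. Origin under its centre.
- buffer: clear bottle with a screw cap, 76 mm across, 150 mm high, standing; bystander. Origin under its centre.
- vials: white vial rack 60 x 150 mm, 43 mm high with its vials; bystander. Origin under its centre.
- wrench: steel wrench lying flat, about 170 mm long along its x, between the robot and the work; bystander.
- beaker: glass beaker 70 mm across, 85 mm high; bystander. Origin under its centre.
- jar: small white jar, 60 mm across, 60 mm high; bystander. Origin under its centre.

How it is judged:
By the outcome, as a careful person would: the job done as asked, in the order asked, and still so for the second after the job is handed in, with the robot touching nothing.
It also fails if it takes over 61 s, if anything falls off the work surface, if the arm or the gripper's body presses on something with over 40 N, if the wrist force passes 120 N, or if a joint passes its speed limit or range.

## Working session

There is one attempt and no reset: what is moved stays moved. The work goes in short steps, Python scripts to look and compute and a tool call to move; the robot and the scene stay as the last step left them, time stands still between calls to the robot, and variables do not carry over. Pictures are saved under pics/ and viewed, about 8 in all and at most 12, crops included, and the job is handed in when it is done.

Besides the shell and the picture viewer there is one more tool, called in YAML: its name, and indented under it one key for each argument. apply_moves: Moves the arm, as the interface text tells. Its arguments: {"type":"object","properties":{"delta_pos":{"type":"array"},"turn":{"type":"array"},"claw":{"type":"array"},"grip_force":{"type":"number"}},"required":["delta_pos","turn","claw"]}

```bash
mkdir -p pics; ls; python3 - <<'E'
from station import ctrl
import cv2,numpy as np
np.set_printoptions(precision=3,suppress=True)
print(ctrl.state())
for n in("scene","top","wrist"):
    im=ctrl.get_image(n); cv2.imwrite(f"pics/{n}0.png",im[:,:,::-1]); print(n,ctrl.calibration(n))
E
```

```text
pics
{'t': 0.0, 'q': array([-64.594,  20.263,  93.63 ,  -0.001,  66.186,  -0.136]), 'qd': array([-0.023, -0.129, -0.005, -0.096,  0.015,  0.088]), 'effort': array([ -0.003, -60.527, -34.206,  -0.   ,   0.01 ,  -0.   ]), 'ee_pos': array([ 269.291, -563.48 ,  230.553]), 'orientation': array([-179.596,   89.921,  115.947]), 'force': array([-0.125, -1.014,  0.289]), 'torque': array([ 0.089, -0.055, -0.023]), 'finger_gap': 1.0020603614385934}
scene {'camera_matrix': array([[491.376,   0.   , 280.413],
       [  0.   , 491.376, 204.167],
       [  0.   ,   0.   ,   1.   ]]), 'T': array([[  -0.724,   -0.377,    0.577, 1284.824],
       [   0.69 ,   -0.38 ,    0.616,  758.395],
       [  -0.013,    0.844,    0.536,  728.571],
       [   0.   ,    0.   ,    0.   ,    1.   ]])}
top {'camera_matrix': array([[416.35 ,   0.   , 284.1  ],
       [  0.   , 416.35 , 211.052],
       [  0.   ,   0.   ,   1.   ]]), 'T': array([[   0.016,    0.993,   -0.113,  403.588],
       [  -1.   ,    0.016,   -0.003,    9.546],
       [  -0.001,    0.113,    0.994, 1316.356],
       [   0.   ,    0.   ,    0.   ,    1.   ]])}
wrist {'camera_matrix': array([[334.488,   0.   , 280.362],
       [  0.   , 334.488, 211.539],
       [  0.   ,   0.   ,   1.   ]]), 'tool_from_camera': array([[  -0.   ,    0.262,   -0.965, -143.727],
       [  -0.001,    0.965,    0.262,   65.441],
       [   1.   ,    0.001,    0.   ,    0.371],
       [   0.   ,    0.   ,    0.   ,    1.   ]])}
```

View pics/top0.png

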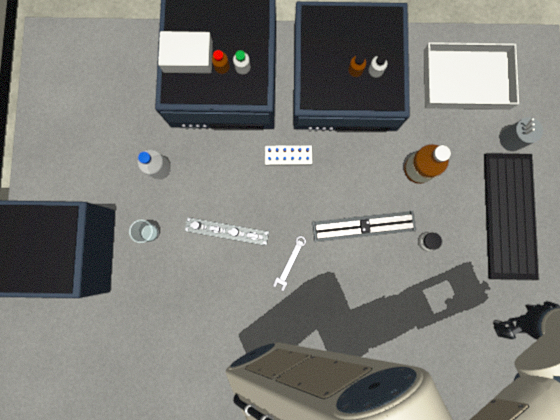

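View pics/scene0.png

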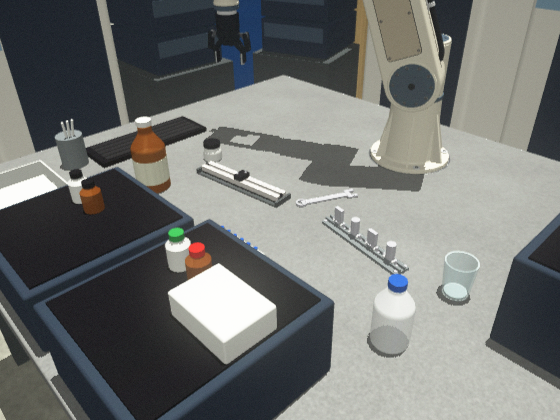

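The top view shows the strip at about px (187,225) to (268,238) with four parts at about (195,226), (215,229), (234,232) and (252,237). The rail runs from (315,230) to (414,222), with the block at (365,227). The scene view shows the strip at (325,215) to (405,268).

```bash
cat > h.py <<'E'
import cv2,numpy as np
from scipy.spatial.transform import Rotation as R
from station import ctrl
np.set_printoptions(precision=2,suppress=True)
def campose(n,s=None):
    c=ctrl.calibration(n)
    if n!="wrist": return c["camera_matrix"],c["T"]
    T=np.eye(4);T[:3,:3]=R.from_euler('xyz',s['orientation'],degrees=True).as_matrix();T[:3,3]=s['ee_pos']
    return c["camera_matrix"],T@c["tool_from_camera"]
def ray(px,z,K,T):
    d=T[:3,:3]@np.array([(px[0]-K[0,2])/K[0,0],-(px[1]-K[1,2])/K[1,1],-1.])
    return T[:3,3]+d*(z-T[2,3])/d[2]
def proj(p,K,T):
    c=T[:3,:3].T@(np.array(p,float)-T[:3,3]); 
    return np.array([K[0,0]*c[0]/-c[2]+K[0,2],K[1,1]*-c[1]/-c[2]+K[1,2]])
def snap(n,name):
    s=ctrl.state(); im=ctrl.get_image(n)[:,:,::-1].copy(); cv2.imwrite(f"pics/{name}.png",im); return s,im
E
python3 - <<'E'
from h import *
a=cv2.imread("pics/top0.png");b=cv2.imread("pics/scene0.png")
A=cv2.resize(a[205:255,180:280],(800,400),interpolation=3)[:300]
A=cv2.resize(a[210:250,180:280],(560,224),interpolation=3)
A2=cv2.resize(a[205:245,310:420],(560,204),interpolation=3)
B=cv2.resize(b[200:275,315:415],(240,180),interpolation=3)
B=cv2.resize(b[200:275,315:415],(560,420)[::1],interpolation=3)[:,:]
B=cv2.resize(B,(240,180))
cv2.imwrite("pics/c.png",np.vstack([A,A2,cv2.resize(b[200:275,315:415],(560,170*1),interpolation=3)]))
K,T=campose("top")
for p in [(187,225),(268,238)]: print(ray(p,8,K,T))
for p in [(315,230),(414,222)]: print(ray(p,23,K,T))
E
```

```text
[503.73 318.97   8.  ]
[466.85  62.87   8.  ]
[493.3 -83.4  23. ]
[ 523.15 -391.62   23.  ]
```

View pics/c.png

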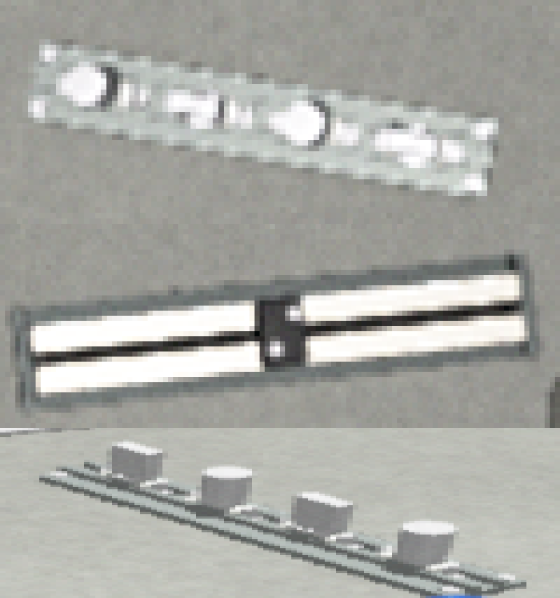

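The crops show the wing-headed studs at the second station from the left and at the right-hand end (low y) of the top view. The plugs are at the other two stations. The rail's slot is visible as a dark line. Next I'll work out the strip pose and plan the approach.

```bash
cat >> h.py <<'E'
def plan(p,yaw=None,s=None,zdir=None):
    """target TCP pos p with tool x straight down, tool z (jaw dir) at world heading yaw (mod 180)"""
    s=s or ctrl.state(); M=R.from_euler('xyz',s['orientation'],degrees=True).as_matrix()
    best=None
    for y in (yaw,yaw+180):
        c,n=np.cos(np.radians(y)),np.sin(np.radians(y)); z=np.array([c,n,0]);x=np.array([0,0,-1.]);
        G=np.c_[x,np.cross(z,x),z]; rv=R.from_matrix(M.T@G).as_rotvec(degrees=True)
        if best is None or np.linalg.norm(rv)<np.linalg.norm(best): best=rv
    print("dpos",M.T@(np.array(p)-s['ee_pos']),"turn",best,"z-head",np.degrees(np.arctan2(M[1,2],M[0,2])))
E
python3 - <<'E'
from h import *
K,T=campose("top")
C=[(187.5,217.5),(268.9,231.1),(266.6,244.8),(185.9,230.5)]
P=np.array([ray(p,12,K,T) for p in C]);print(P,P.mean(0))
d=P[1]+P[2]-P[0]-P[3];print("strip yaw",np.degrees(np.arctan2(d[1],d[0])))
C=np.array([(20,310),(522,258),(530,350),(25,408)])
P=np.array([ray(((p[0])/560*110+310,(p[1]-224)/204*40+205),4,K,T) for p in C]);print(P,P.mean(0))
d=P[1]+P[2]-P[0]-P[3];print("rail yaw",np.degrees(np.arctan2(d[1],d[0])))
S=ray((227,231),12,K,T)
plan([440,185,231],yaw=-9)
s=ctrl.state();print(s['ee_pos'],s['t'])
K,W=campose("wrist",s);print("cam",W[:3,3], "look",-W[:3,2])
E
```

```text
[[527.11 317.46  12.  ]
 [488.32  60.32  12.  ]
 [445.37  66.65  12.  ]
 [486.08 320.75  12.  ]] [486.72 191.29  12.  ]
strip yaw -98.83922092242088
[[ 520.34  -81.19    4.  ]
 [ 557.72 -393.51    4.  ]
 [ 500.5  -397.38    4.  ]
 [ 459.71  -84.75    4.  ]] [ 509.57 -239.21    4.  ]
rail yaw -82.86984561333195
dpos [   0.37  476.75 -601.87] turn [-55.46  -0.05  -0.03] z-head -64.45863903421544
[ 269.34 -563.61  230.74] 0.15
cam [ 328.61 -535.86  374.47] look [-0.24 -0.11 -0.97]
```

```bash
python3 - <<'E'
from h import *
plan([485,215,190],yaw=-9)
E
```

```text
dpos [  41.38  530.29 -609.49] turn [-55.46  -0.05  -0.03] z-head -64.45863903421544
```

apply_moves:
  delta_pos:
    - [0, 265, -305]
    - [0, 265, -305]
    - [0, 265, -305]
    - [0, 265, -305]
    - [0, 265, -305]
    - [0, 265, -305]
    - [0, 265, -305]
    - [0, 265, -305]
    - [0, 265, -305]
    - [0, 265, -305]
    - [0, 265, -305]
    - [0, 265, -305]
  turn:
    - [-28, 0, 0]
    - [-28, 0, 0]
    - [-28, 0, 0]
    - [-28, 0, 0]
    - [-28, 0, 0]
    - [-28, 0, 0]
    - [-28, 0, 0]
    - [-28, 0, 0]
    - [-28, 0, 0]
    - [-28, 0, 0]
    - [-28, 0, 0]
    - [-28, 0, 0]
  claw: [60, 60, 60, 60, 60, 60, 60, 60, 60, 60, 60, 60]

```text
t: 1.15
ee_pos: [377.3, -173.2, 231.3]
orientation: [-19.0, 90.0, -55.2]
force: [-0.3, -1.0, 0.3]
finger_gap: 0.706
```

```bash
python3 - <<'E'
from h import *
print(ctrl.state())
plan([485,215,190],yaw=-9)
E
```

```text
{'t': 1.15, 'q': array([-24.86,   0.92, 117.68,  -0.01,  61.39,  11.4 ]), 'qd': array([-2.82,  0.73, -0.8 , -0.57, -0.16, -1.16]), 'effort': array([  1.79, -34.12, -31.91,   0.23,   0.09,   0.33]), 'ee_pos': array([ 377.34, -173.19,  231.34]), 'orientation': array([-18.97,  89.99, -55.22]), 'force': array([-0.32, -1.02,  0.32]), 'torque': array([-0.01, -0.04, -0.01]), 'finger_gap': 0.7057168031116609}
dpos [  41.29  376.71 -142.74] turn [-27.25   0.01   0.01] z-head -36.25233377304533
```

apply_moves:
  delta_pos:
    - [41, 377, -143]
    - [41, 377, -143]
    - [41, 377, -143]
    - [41, 377, -143]
    - [41, 377, -143]
    - [41, 377, -143]
    - [41, 377, -143]
    - [41, 377, -143]
    - [41, 377, -143]
    - [41, 377, -143]
    - [41, 377, -143]
    - [41, 377, -143]
  turn:
    - [-27, 0, 0]
    - [-27, 0, 0]
    - [-27, 0, 0]
    - [-27, 0, 0]
    - [-27, 0, 0]
    - [-27, 0, 0]
    - [-27, 0, 0]
    - [-27, 0, 0]
    - [-27, 0, 0]
    - [-27, 0, 0]
    - [-27, 0, 0]
    - [-27, 0, 0]
  claw: [60, 60, 60, 60, 60, 60, 60, 60, 60, 60, 60, 60]

```text
t: 2.15
ee_pos: [486.7, 213.9, 189.6]
orientation: [-127.4, 89.9, -136.8]
force: [-0.7, -0.3, 1.3]
finger_gap: 0.702
```

```bash
python3 - <<'E'
from h import *
s,im=snap("wrist","w1"); print(s['ee_pos'],s['orientation'],s['qd'])
np.save("w1.npy",s,allow_pickle=True)
E
```

```text
[486.71 213.87 189.56] [-127.37   89.94 -136.75] [-1.93 -1.67  1.98 -0.32  0.57 -0.56]
```

View pics/w1.png

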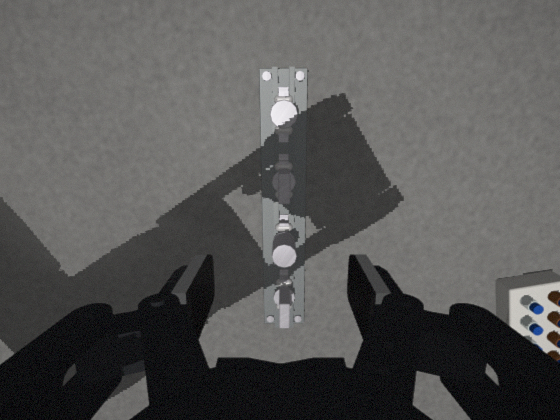

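The wrist view has the strip upright at px (261–308, 69–325). The plug heads are at (284,113) and (284,256), and the stud wings are at about (284,181) and (284,305). I'll measure the plug heads and the strip edges.

```bash
python3 - <<'E'
from h import *
s=np.load("w1.npy",allow_pickle=True).item(); im=cv2.imread("pics/w1.png"); K,W=campose("wrist",s)
g=cv2.cvtColor(im,6)
P=[]
for (y0,y1) in ((98,130),(243,270)):
    m=(g[y0:y1,265:305]>175).astype(np.uint8)
    n,l,st,c=cv2.connectedComponentsWithStats(m); i=1+st[1:,4].argmax(); px=c[i]+[265,y0]
    print(px,st[i]); P.append(ray(px,58.5,K,W)); print(P[-1])
P=np.array(P); d=P[1]-P[0]; print("sep",np.linalg.norm(d),"yaw",np.degrees(np.arctan2(d[1],d[0])))
for px in [(267,76),(300,76),(270,319),(297,319)]: print(ray(px,10,K,W))
for px in [(261,69),(308,69),(264,326),(304,326)]: print(ray(px,15,K,W))
u=d/np.linalg.norm(d)
for k in(0.5,1.5): q=P[0]+d*k; print("stud",q, proj(q,K,W))
cv2.imwrite("pics/w1c.png",cv2.convertScaleAbs(cv2.resize(im[150:335,230:340],(440,600*1),interpolation=3)if 0 else cv2.resize(im[60:335,230:340],None,fx=2.1,fy=2.1,interpolation=3),alpha=1.3))
plan([*(P[0]+d*1.5)[:2],100],yaw=np.degrees(np.arctan2(u[1],u[0]))+90)
E
```

```text
[282.3  111.12] [  5   0  27  28 504]
[499.67 285.39  58.5 ]
[283.6  255.21] [  8   2  23  21 365]
[481.02 164.99  58.5 ]
sep 121.8353231023302 yaw -98.80393246597745
[491.42 318.81  10.  ]
[520.78 313.93  10.  ]
[451.29  73.15  10.  ]
[480.52  68.32  10.  ]
[487.28 324.75  15.  ]
[528.24 317.93  15.  ]
[444.08  68.88  15.  ]
[486.98  61.78  15.  ]
stud [490.34 225.19  58.5 ] [282.99 187.29]
stud [471.7  104.79  58.5 ] [284.16 316.14]
dpos [  89.8  -108.89    3.45] turn [-0.64 -0.05  0.07] z-head -9.444801653277395
```

```bash
python3 - <<'E'
from h import *
plan([472,105.3,100],yaw=-8.8)
E
```

```text
dpos [  89.8  -108.34    3.67] turn [-0.64 -0.05  0.07] z-head -9.444801653277395
```

apply_moves:
  delta_pos:
    - [40, -108, 4]
    - [60, -108, 4]
    - [90, -108, 4]
    - [90, -108, 4]
    - [90, -108, 4]
    - [90, -108, 4]
    - [90, -108, 4]
  turn:
    - [-0.6, 0, 0]
    - [-0.6, 0, 0]
    - [-0.6, 0, 0]
    - [-0.6, 0, 0]
    - [-0.6, 0, 0]
    - [-0.6, 0, 0]
    - [-0.6, 0, 0]
  claw: [44, 44, 44, 44, 44, 44, 44]

```text
t: 2.78
ee_pos: [473.3, 106.2, 101.5]
orientation: [24.0, 89.9, 15.1]
force: [1.1, -0.7, -0.3]
finger_gap: 0.516
```

```bash
python3 - <<'E'
from h import *
s,im=snap("wrist","w2"); print(s['ee_pos'],s['orientation'],s['qd']); np.save("w2.npy",s,allow_pickle=True)
K,W=campose("wrist",s); print(proj([472,105.3,58.5],K,W))
plan([472,105.3,30],yaw=-8.8)
E
```

```text
[473.34 106.21 101.48] [24.   89.9  15.05] [ 1.17 -0.55 -0.92  0.03 -0.09  0.05]
[278.86 237.55]
dpos [71.74 -1.75 -1.56] turn [-0.09  0.14 -0.06] z-head -8.892320753257572
```

View pics/w2.png

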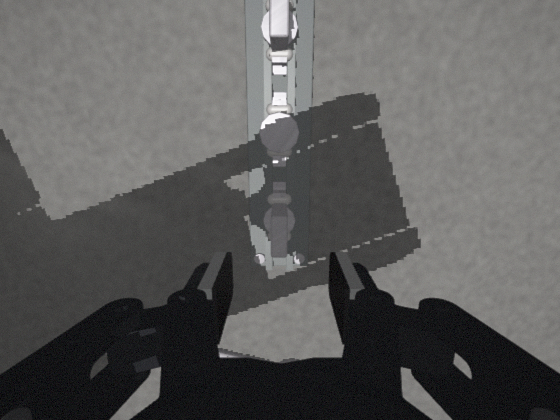

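The wing of the end stud is in shadow, centred near px (279,235) between the fingers. I'll enhance the contrast there.

```bash
python3 - <<'E'
from h import *
im=cv2.imread("pics/w2.png"); g=cv2.cvtColor(im,6)[180:280,240:320]
g=cv2.createCLAHE(6,(4,4)).apply(cv2.resize(g,None,fx=6,fy=6,interpolation=1)); cv2.imwrite("pics/w2c.png",g)
E
```

```text
(no output)
```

View pics/w2c.png

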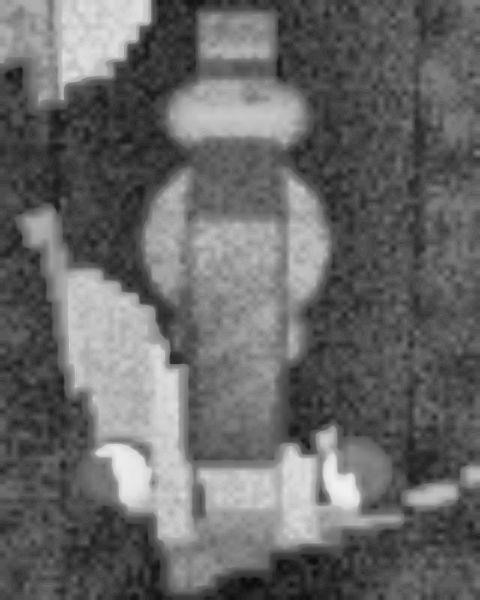

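The wing top spans px (271–288, 216–257), so its centre is (279.5,236.3). That is within 1 mm of the prediction, so I can descend.

```bash
python3 - <<'E'
from h import *
s=np.load("w2.npy",allow_pickle=True).item();K,W=campose("wrist",s); p=ray((279.5,236.3),58.5,K,W);print(p)
plan([p[0],p[1],30],yaw=-8.8)
E
```

```text
[472.49 106.01  58.5 ]
dpos [71.74 -0.97 -1.18] turn [-0.09  0.14 -0.06] z-head -8.892320753257572
```

apply_moves:
  delta_pos:
    - [30, -0.5, -1]
    - [55, -0.5, -1]
    - [70, -0.5, -1]
    - [70, -0.5, -1]
    - [70, -0.5, -1]
    - [70, -0.5, -1]
    - [70, -0.5, -1]
    - [70, -0.5, -1]
    - [70, -0.5, -1]
    - [70, -0.5, -1]
    - [70, -0.5, -1]
    - [70, -0.5, -1]
  turn:
    - [0, 0, 0]
    - [0, 0, 0]
    - [0, 0, 0]
    - [0, 0, 0]
    - [0, 0, 0]
    - [0, 0, 0]
    - [0, 0, 0]
    - [0, 0, 0]
    - [0, 0, 0]
    - [0, 0, 0]
    - [0, 0, 0]
    - [0, 0, 0]
  claw: [44, 44, 44, 44, 8, 8, 8, 8, 8, 8, 8, 8]
  grip_force: 90

```text
t: 3.83
ee_pos: [472.6, 106.7, 31.9]
orientation: [25.6, 89.8, 16.8]
force: [-0.4, 1.8, 5.0]
finger_gap: 0.109
```

```bash
python3 - <<'E'
from h import *
s=ctrl.state();print(s)
E
```

```text
{'t': 3.8333, 'q': array([ 12.54,  25.01, 118.99,   0.02,  35.83,  21.38]), 'qd': array([-0.03,  0.1 ,  0.12,  0.  ,  0.04,  0.09]), 'effort': array([ -0.7 , -49.14, -18.38,  -0.29,  -0.1 ,   0.01]), 'ee_pos': array([472.59, 106.71,  31.9 ]), 'orientation': array([25.63, 89.82, 16.76]), 'force': array([-0.39,  1.77,  5.03]), 'torque': array([0.26, 0.12, 0.03]), 'finger_gap': 0.10941952263785647}
```

apply_moves:
  delta_pos:
    - [-4, 0, 0]
    - [-8, 0, 0]
    - [-12, 0, 0]
    - [-17, 0, 0]
    - [-30, 0, 0]
    - [-60, 0, 0]
    - [-90, 0, 0]
    - [-90, 0, 0]
    - [-90, 0, 0]
  turn:
    - [0, 0, 0]
    - [0, 0, 0]
    - [0, 0, 0]
    - [0, 0, 0]
    - [0, 0, 0]
    - [0, 0, 0]
    - [0, 0, 0]
    - [0, 0, 0]
    - [0, 0, 0]
  claw: [8, 8, 8, 8, 8, 8, 8, 8, 8]

```text
t: 4.58
ee_pos: [472.6, 106.5, 122.3]
orientation: [20.6, 89.8, 11.7]
force: [0.8, -0.6, -0.6]
finger_gap: 0.103
```

```bash
python3 - <<'E'
from h import *
s,im=snap("wrist","w3");print(s['ee_pos'],s['orientation'],s['force'],s['finger_gap']); np.save("w3.npy",s,allow_pickle=True)
K,W=campose("wrist",s); M=R.from_euler('xyz',s['orientation'],degrees=True).as_matrix()
# wing top expected
print(proj(s['ee_pos']+M@[-28.,0,0],K,W))
t=cv2.resize(im[170:400,200:360],None,fx=2.6,fy=2.6,interpolation=1)
g=cv2.cvtColor(t,6); cv2.imwrite("pics/w3c.png",cv2.convertScaleAbs(g,alpha=1.5,beta=15))
# top picture for rail: slot line
K,T=campose("top"); plan([520,-310,110],yaw=7.1)
E
```

```text
[472.64 106.46 122.28] [20.58 89.75 11.72] [ 0.76 -0.65 -0.61] 0.10345121176911937
[281.26 296.8 ]
dpos [  10.9  -403.82  111.96] turn [-15.96   0.1   -0.02] z-head -8.858816114081637
```

View pics/w3c.png

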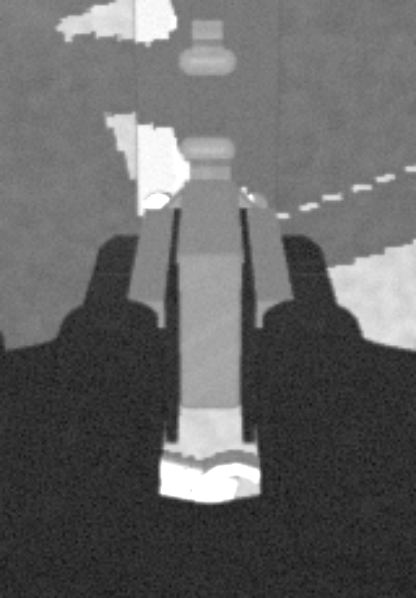

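The held wing's top spans px rows 268–327 and columns 268.5–293, so it is centred and straight in the grip. Next I'll work out the tool-frame offset and the move to the rail.

```bash
python3 - <<'E'
from h import *
c=ctrl.calibration("wrist");K,X=c["camera_matrix"],c["tool_from_camera"]
def tr(px,x):
    d=X[:3,:3]@np.array([(px[0]-K[0,2])/K[0,0],-(px[1]-K[1,2])/K[1,1],-1.]); return X[:3,3]+d*(x-X[0,3])/d[0]
for x in(-24,-26.6,-29): print(x,tr((281,268.1),x)[1:],tr((281,326.9),x)[1:],tr((268.5,297),x)[2],tr((293.1,297),x)[2])
Kt,T=campose("top")
print("solvent",ray((418,172),0,Kt,T),"jar",ray((431,241),60,Kt,T))
plan([520,-318,112],yaw=7.1)
E
```

```text
-24 [10.16 -0.09] [-15.96  -0.1 ] -5.075652315264595 4.726228802091419
-26.6 [11.36 -0.09] [-14.2  -0.1] -4.971137490751695 4.61788538236643
-29 [12.46 -0.1 ] [-12.57  -0.11] -4.8746622681244025 4.517876071851055
solvent [ 686.87 -414.74    0.  ] jar [ 463.11 -430.19   60.  ]
dpos [   8.9  -411.72  113.2 ] turn [-15.96   0.1   -0.02] z-head -8.858816114081637
```

apply_moves:
  delta_pos:
    - [0, -40, 11]
    - [0, -80, 22]
    - [0, -120, 33]
    - [0, -160, 44]
    - [0, -200, 55]
    - [3, -240, 66]
    - [5, -280, 77]
    - [7, -320, 88]
    - [9, -360, 99]
    - [9, -400, 110]
    - [9, -412, 113]
    - [9, -412, 113]
  turn:
    - [0, 0, 0]
    - [-2, 0, 0]
    - [-4, 0, 0]
    - [-8, 0, 0]
    - [-12, 0, 0]
    - [-16, 0, 0]
    - [-16, 0, 0]
    - [-16, 0, 0]
    - [-16, 0, 0]
    - [-16, 0, 0]
    - [-16, 0, 0]
    - [-16, 0, 0]
  claw: [8, 8, 8, 8, 8, 8, 8, 8, 8, 8, 8, 8]

```text
t: 5.63
ee_pos: [518.9, -321.2, 109.7]
orientation: [164.5, 89.9, 171.4]
force: [0.5, -0.2, -0.6]
finger_gap: 0.108
```

apply_moves:
  delta_pos:
    - [0, 0, 0]
    - [0, 0, 0]
    - [0, 0, 0]
  turn:
    - [0, 0, 0]
    - [0, 0, 0]
    - [0, 0, 0]
  claw: [8, 8, 8]

```text
t: 5.88
ee_pos: [519.0, -316.5, 110.7]
orientation: [134.0, 89.9, 141.2]
force: [0.1, -0.8, -1.2]
finger_gap: 0.108
```

```bash
python3 - <<'E'
from h import *
s,im=snap("wrist","w4");print(s['t'],s['ee_pos'],s['orientation'],s['qd'],s['force']); np.save("w4.npy",s,allow_pickle=True)
plan([520,-318,112],yaw=7.1)
E
```

```text
5.8833 [ 518.98 -316.46  110.74] [133.98  89.9  141.2 ] [ 0.2  -0.25 -0.28 -0.13 -0.06 -0.13] [ 0.15 -0.78 -1.2 ]
dpos [-1.   -1.51  0.6 ] turn [ 0.13 -0.04 -0.05] z-head 7.229975065462231
```

View pics/w4.png

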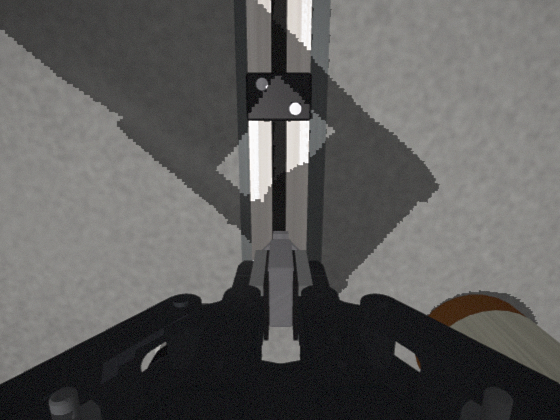

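The view shows the slot at px columns 272–287 below the block, which spans (248–311, 73–121). The held stud is in line with it at (281,300). I'll measure the slot line precisely.

```bash
cat >> h.py <<'E'
def slot(s,im,rows,cols):
    K,W=campose("wrist",s); g=cv2.GaussianBlur(cv2.cvtColor(im,6),(1,5),0).astype(float); P=[]
    for r in rows:
        d=np.diff(g[r,cols[0]:cols[1]]); x=np.arange(len(d))
        def sub(i):
            w=np.abs(d[i-1:i+2]); return (w*(x[i-1:i+2])).sum()/w.sum()+cols[0]+.5
        a=sub(1+d[1:-1].argmin()); b=sub(1+d[1:-1].argmax())
        A,B=ray((a,r),23.5,K,W),ray((b,r),23.5,K,W)
        w=np.linalg.norm(B-A)
        if 8<w<12.5: P.append([*(A+B)[:2]/2,w,a,b])
    P=np.array(P); print(len(P),"of",len(rows),"width",P[:,2].mean(),"px",P[0,3:],P[-1,3:])
    k=np.polyfit(P[:,1],P[:,0],1); r=P[:,0]-np.polyval(k,P[:,1]); print("x = %.5f*y + %.2f"%tuple(k),"rms",r.std(),"jaw heading",-np.degrees(np.arctan(k[0])))
    M=R.from_euler('xyz',s['orientation'],degrees=True).as_matrix()
    y=s['ee_pos'][1]; q=np.array([np.polyval(k,y),y,23.5]); print("slot minus tcp, tool:",M.T@(q-s['ee_pos']))
    return k
E
python3 - <<'E'
from h import *
s=np.load("w4.npy",allow_pickle=True).item(); im=cv2.imread("pics/w4.png"); K,W=campose("wrist",s)
for cs in((262,298),(264,296)): k=slot(s,im,range(126,228,3),cs)
g=cv2.cvtColor(im,6); print(g[150,262:300],g[190,262:300],g[215,262:300])
for r in (73,121): print(ray((279,r),39.5 if r==121 else 39.5,K,W))
E
```

```text
31 of 34 width 9.84331108084969 px [271.26 286.09] [271.7  285.24]
x = -0.12156*y + 478.50 rms 0.03735133179056963 jaw heading 6.930603753879877
slot minus tcp, tool: [87.25  0.15 -1.89]
33 of 34 width 9.836973028742205 px [271.26 286.09] [271.7  285.24]
x = -0.12161*y + 478.48 rms 0.03668314599059356 jaw heading 6.933472965417345
slot minus tcp, tool: [87.25  0.15 -1.89]
[219 219 218 220 218 221 223 225 222 166  54  17  24  38  41  37  39  45
  43  37  36  42  42  55 128 226 224 221 221 220 219 216 218 216 218 216
 221 234] [219 220 217 221 223 211 127 112 114 104  43  25  24  14  22  22  16  20
  16  18  15  28  10  41  88 112 113 111 114 112 113 107 107 110 107 110
 110 110] [111 109 111 112 112 114 114 114 118 110  56  32  24  25  28  18  21  20
  22  27  21  22  21  51 105 111 110 108 109 111 108 108 110 107 112 109
 110 107]
[ 505.9  -224.11   39.5 ]
[ 509.34 -251.65   39.5 ]
```

apply_moves:
  delta_pos:
    - [20, -6, -1.7]
    - [40, -6, -1.7]
    - [57, -6, -1.7]
    - [57, -6, -1.7]
    - [57, -6, -1.7]
    - [57, -6, -1.7]
    - [57, -6, -1.7]
  turn:
    - [0.3, 0, 0]
    - [0.3, 0, 0]
    - [0.3, 0, 0]
    - [0.3, 0, 0]
    - [0.3, 0, 0]
    - [0.3, 0, 0]
    - [0.3, 0, 0]
  claw: [8, 8, 8, 8, 8, 8, 8]

```text
t: 6.52
ee_pos: [519.4, -324.5, 55.6]
orientation: [-38.1, 89.9, -31.3]
force: [0.4, -0.2, -0.4]
finger_gap: 0.102
```

```bash
python3 - <<'E'
from h import *
s,im=snap("wrist","w5");print(s['t'],s['ee_pos'],s['orientation'],s['qd'],s['force']); np.save("w5.npy",s,allow_pickle=True)
k=slot(s,im,range(140,235,3),(256,306))
g=cv2.cvtColor(im,6); print(g[290,255:305],g[310,255:305])
E
```

```text
6.5167 [ 519.39 -324.52   55.63] [-38.14  89.89 -31.27] [-0.22 -0.09 -0.14 -0.02 -0.09 -0.09] [ 0.36 -0.24 -0.4 ]
29 of 32 width 9.908242447956471 px [268.81 288.02] [269.79 287.7 ]
x = -0.12254*y + 478.23 rms 0.04943327505987637 jaw heading 6.986076469398282
slot minus tcp, tool: [32.13  0.21 -1.44]
[ 23  31  34  32  48  76 104 101  66  34  32  25  29  45  88 106 108 107
 109 107 108 110 108 112 107 108 108 107 110 111 109 111 114 110 114 110
 105  84  34  27  30  29  37  77 104 103  80  37  19  25] [ 28  28  22  26  22  15  28  24  28  24  32  35  29  34  78 108 109 115
 105 110 108 111 110 113 113 112 112 112 112 110 110 115 112 109 107 111
 105  64  24  26  28  25  25  28  25  22  30  13  23  28]
```

apply_moves:
  delta_pos:
    - [0, 1, -1.2]
    - [2, 1, -1.2]
    - [4, 1, -1.2]
    - [4, 1, -1.2]
    - [4, 1, -1.2]
  turn:
    - [0, 0, 0]
    - [0, 0, 0]
    - [0, 0, 0]
    - [0, 0, 0]
    - [0, 0, 0]
  claw: [8, 8, 8, 8, 8]

```text
t: 6.98
ee_pos: [517.0, -323.6, 50.1]
orientation: [139.7, 90.0, 146.5]
force: [1.0, 0.2, -0.6]
finger_gap: 0.107
```

```bash
python3 - <<'E'
from h import *
s,im=snap("wrist","w6");print(s['t'],s['ee_pos'],s['orientation'],s['qd'],s['force']); np.save("w6.npy",s,allow_pickle=True)
k=slot(s,im,range(140,235,3),(256,306))
E
```

```text
6.9833 [ 517.05 -323.58   50.13] [139.71  89.98 146.55] [-0.02 -0.14 -0.15 -0.01  0.05  0.04] [ 0.99  0.21 -0.62]
30 of 32 width 9.941827774649681 px [272.76 292.42] [273.6  292.07]
x = -0.12350*y + 477.85 rms 0.22857280096935917 jaw heading 7.04060238912077
slot minus tcp, tool: [26.63 -0.1   0.77]
```

apply_moves:
  delta_pos:
    - [0, 0, 0.9]
    - [0, 0, 0.9]
    - [0, 0, 0.9]
    - [0, 0, 0.9]
  turn:
    - [0, 0, 0]
    - [0, 0, 0]
    - [0, 0, 0]
    - [0, 0, 0]
  claw: [8, 8, 8, 8]

```text
t: 7.37
ee_pos: [518.1, -323.5, 50.3]
orientation: [137.7, 90.0, 144.5]
force: [-0.0, 0.2, -1.6]
finger_gap: 0.106
```

```bash
python3 - <<'E'
from h import *
for i in range(2):
    s,im=snap("wrist","w7");print(s['t'],s['ee_pos'],s['orientation'],s['force'])
    k=slot(s,im,range(140,235,3),(256,306))
E
```

```text
7.3667 [ 518.09 -323.48   50.28] [137.66  90.   144.5 ] [-0.02  0.22 -1.61]
30 of 32 width 9.829450433913019 px [270.55 290.14] [271.7  290.16]
x = -0.12595*y + 477.16 rms 0.03594687175364666 jaw heading 7.178743565457658
slot minus tcp, tool: [26.78  0.02 -0.18]
7.4167 [ 518.09 -323.52   50.28] [-103.51   90.    -96.67] [-0.08  0.23 -0.38]
30 of 32 width 9.833823214929478 px [270.75 290.4 ] [271.67 290.21]
x = -0.12514*y + 477.41 rms 0.0419670593779865 jaw heading 7.133068759229795
slot minus tcp, tool: [26.78  0.02 -0.2 ]
```

apply_moves:
  delta_pos:
    - [2, 0, 0]
    - [4, 0, 0]
    - [6, 0, 0]
    - [8, 0, 0]
    - [8, 0, 0]
  turn:
    - [0, 0, 0]
    - [0, 0, 0]
    - [0, 0, 0]
    - [0, 0, 0]
    - [0, 0, 0]
  claw: [8, 8, 8, 8, 8]

```text
t: 7.88
ee_pos: [517.8, -323.3, 41.7]
orientation: [138.4, 89.9, 145.2]
force: [0.3, 0.5, -1.8]
finger_gap: 0.104
```

apply_moves:
  delta_pos:
    - [2, 0, 0]
    - [4, 0, 0]
    - [6, 0, 0]
    - [7, 0, 0]
    - [7, 0, 0]
  turn:
    - [0, 0, 0]
    - [0, 0, 0]
    - [0, 0, 0]
    - [0, 0, 0]
    - [0, 0, 0]
  claw: [8, 8, 8, 8, 8]

```text
t: 8.3
ee_pos: [518.0, -323.4, 35.1]
orientation: [141.6, 90.0, 148.4]
force: [-0.7, 0.0, -0.2]
finger_gap: 0.106
```

```bash
python3 - <<'E'
from h import *
s,im=snap("wrist","w8");print(s['t'],s['ee_pos'],s['orientation'],s['force'],s['torque'],s['q'])
k=slot(s,im,range(140,235,3),(252,310))
E
```

```text
8.3 [ 518.04 -323.45   35.13] [141.57  89.99 148.42] [-0.69  0.02 -0.15] [ 0.02 -0.01 -0.03] [-32.12  32.7  102.92  -0.    44.39 -38.97]
30 of 32 width 9.963311351659245 px [269.76 291.44] [270.8  291.08]
x = -0.12326*y + 477.94 rms 0.22373479930777707 jaw heading 7.026663042519473
slot minus tcp, tool: [11.63  0.03 -0.23]
```

apply_moves:
  delta_pos:
    - [1, 0, 0]
    - [2, 0, 0]
    - [3, 0, 0]
    - [3, 0, 0]
  turn:
    - [0, 0, 0]
    - [0, 0, 0]
    - [0, 0, 0]
    - [0, 0, 0]
  claw: [8, 8, 8, 8]

```text
t: 8.68
ee_pos: [518.3, -323.6, 34.8]
orientation: [-41.8, 90.0, -35.0]
force: [-8.1, 4.3, 26.4]
finger_gap: 0.108
```

apply_moves:
  delta_pos:
    - [-2.5, 0, 0]
    - [-2.5, 0, 0.1]
    - [-2.5, 0, 0.2]
    - [-2.5, -0.1, 0.4]
    - [-2.5, -0.1, 0.5]
    - [-2.5, -0.2, 0.6]
    - [-2.5, -0.3, 0.7]
    - [-2.5, -0.3, 0.7]
  turn:
    - [0, 0, 0]
    - [7, 0, 0]
    - [14, 0, 0]
    - [21, 0, 0]
    - [28, 0, 0]
    - [35, 0, 0]
    - [42, 0, 0]
    - [45, 0, 0]
  claw: [8, 8, 8, 8, 8, 8, 8, 8]
  grip_force: 50

```text
t: 9.35
ee_pos: [519.0, -323.8, 35.0]
orientation: [11.8, 90.0, -26.8]
force: [0.1, 0.6, 0.6]
finger_gap: 0.105
```

apply_moves:
  delta_pos:
    - [0, 0, 0.1]
    - [0, 0, 0.2]
    - [0, -0.1, 0.4]
    - [0, -0.1, 0.5]
    - [0, -0.2, 0.6]
    - [0, -0.3, 0.7]
    - [0, -0.3, 0.7]
    - [0, -0.3, 0.7]
  turn:
    - [7, 0, 0]
    - [14, 0, 0]
    - [21, 0, 0]
    - [28, 0, 0]
    - [35, 0, 0]
    - [42, 0, 0]
    - [44.5, 0, 0]
    - [44.5, 0, 0]
  claw: [8, 8, 8, 8, 8, 8, 8, 8]

```text
t: 10.02
ee_pos: [519.4, -324.5, 35.0]
orientation: [52.4, 90.0, -30.4]
force: [-0.5, 1.0, 1.5]
finger_gap: 0.108
```

```bash
python3 - <<'E'
from h import *
s=ctrl.state();print(s['t'],s['ee_pos'],s['force'],s['torque'],s['q'])
plan([*s['ee_pos'][:2],140],yaw=-83)
E
```

```text
10.0167 [ 519.4  -324.5    34.97] [-0.53  1.03  1.54] [-0.04 -0.   -0.03] [-32.14  32.81 102.74   0.    44.42  50.64]
dpos [-105.03    0.04    0.03] turn [ 0.23  0.02 -0.02] z-head -82.77328201976991
```

apply_moves:
  delta_pos:
    - [0, 0, 0]
    - [0, 0, 0]
    - [0, 0, 0]
    - [0, 0, 0]
    - [-15, 0, 0]
    - [-40, 0, 0]
    - [-80, 0, 0]
    - [-115, 0, 0]
    - [-115, 0, 0]
    - [-115, 0, 0]
  turn:
    - [0, 0, 0]
    - [0, 0, 0]
    - [0, 0, 0]
    - [0, 0, 0]
    - [0, 0, 0]
    - [0, 0, 0]
    - [0, 0, 0]
    - [0, 0, 0]
    - [0, 0, 0]
    - [0, 0, 0]
  claw: [26, 26, 26, 26, 26, 30, 40, 44, 44, 44]

```text
t: 10.85
ee_pos: [520.5, -325.2, 152.2]
orientation: [50.6, 89.7, -32.0]
force: [-0.2, 0.3, -1.1]
finger_gap: 0.514
```

```bash
python3 - <<'E'
from h import *
s,im=snap("wrist","w9");print(s['t'],s['ee_pos'],s['force'],s['finger_gap'])
s0,top=snap("top","top1")
cv2.imwrite("pics/v9.png",np.hstack([im,cv2.resize(top[200:260,310:420],(240,131),interpolation=1)if 0 else cv2.resize(cv2.copyMakeBorder(top[195:265,300:420],0,0,0,0,0),(240,420),interpolation=1)]))
plan([490.4,223.8,110],yaw=-8.8)
E
```

```text
10.85 [ 520.53 -325.22  152.21] [-0.17  0.31 -1.06] 0.5140606730888474
dpos [  39.41   42.22 -546.94] turn [-73.84  -0.05   0.01] z-head -82.63629148525652
```

View pics/v9.png

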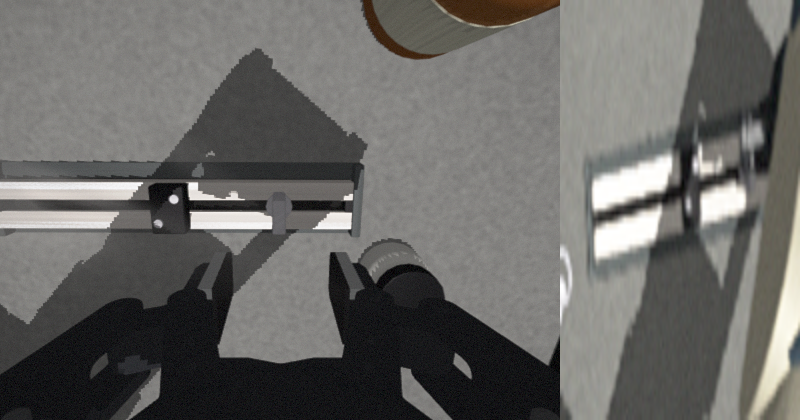

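The stud stands across the rail at px (279,212), to the right of the block, and its wing spans the full profile width. Now I'll fetch the second stud.

apply_moves:
  delta_pos:
    - [0, 3, -40]
    - [0, 6, -80]
    - [0, 9, -120]
    - [0, 12, -160]
    - [0, 15, -200]
    - [0, 18, -240]
    - [0, 22, -280]
    - [5, 25, -320]
    - [10, 28, -360]
    - [15, 31, -400]
    - [20, 34, -440]
    - [20, 36, -470]
  turn:
    - [0, 0, 0]
    - [-7, 0, 0]
    - [-14, 0, 0]
    - [-21, 0, 0]
    - [-28, 0, 0]
    - [-35, 0, 0]
    - [-42, 0, 0]
    - [-49, 0, 0]
    - [-56, 0, 0]
    - [-63, 0, 0]
    - [-70, 0, 0]
    - [-74, 0, 0]
  claw: [44, 44, 44, 44, 44, 44, 44, 44, 44, 44, 44, 44]

```text
t: 11.95
ee_pos: [492.6, 148.7, 127.3]
orientation: [-160.9, 89.8, -169.1]
force: [0.3, -0.1, 0.3]
finger_gap: 0.517
```

```bash
python3 - <<'E'
from h import *
plan([490.4,223.8,102],yaw=-8.8)
E
```

```text
dpos [ 25.27  74.07 -12.84] turn [ 0.58 -0.22  0.08] z-head -8.217527772908795
```

apply_moves:
  delta_pos:
    - [10, 37, -6]
    - [20, 74, -13]
    - [25, 74, -13]
    - [25, 74, -13]
    - [25, 74, -13]
    - [25, 74, -13]
    - [25, 74, -13]
  turn:
    - [0.6, 0, 0]
    - [0.6, 0, 0]
    - [0.6, 0, 0]
    - [0.6, 0, 0]
    - [0.6, 0, 0]
    - [0.6, 0, 0]
    - [0.6, 0, 0]
  claw: [44, 44, 44, 44, 44, 44, 44]

```text
t: 12.53
ee_pos: [493.1, 220.3, 104.8]
orientation: [-130.9, 90.0, -140.3]
force: [-0.2, -0.0, -0.1]
finger_gap: 0.511
```

```bash
python3 - <<'E'
from h import *
s,im=snap("wrist","w10"); print(s['ee_pos'],s['orientation'],s['qd']); np.save("w10.npy",s,allow_pickle=True)
K,W=campose("wrist",s); print(proj([490.4,223.8,58.5],K,W))
plan([490.4,223.8,31],yaw=-8.8)
g=cv2.cvtColor(im,6)[170:280,230:330]
g=cv2.createCLAHE(6,(4,4)).apply(cv2.resize(g,None,fx=5,fy=5,interpolation=1)); cv2.imwrite("pics/w10c.png",g)
E
```

```text
[493.14 220.29 104.77] [-130.94   89.97 -140.28] [-0.14 -0.39 -0.18  0.16 -0.04  0.11]
[275.49 229.08]
dpos [73.96  2.91 -3.43] turn [-0.55  0.    0.  ] z-head -9.34658878321126
```

View pics/w10c.png

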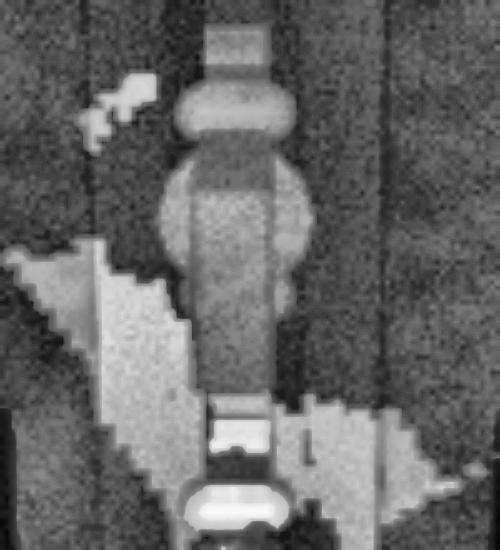

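The second wing's top spans px (268–284.6, 207.4–248.6), centre (276.3,228).

```bash
python3 - <<'E'
from h import *
s=np.load("w10.npy",allow_pickle=True).item();K,W=campose("wrist",s)
a,b=ray((276.3,207.4),58.5,K,W),ray((276.3,248.6),58.5,K,W); p=(a+b)/2; print(a,b,p,np.linalg.norm(a-b))
plan([p[0],p[1],31],yaw=-8.8)
E
```

```text
[493.1 236.9  58.5] [488.81 211.45  58.5 ] [490.95 224.17  58.5 ] 25.816609954832305
dpos [73.96  3.37 -2.95] turn [-0.55  0.    0.  ] z-head -9.34658878321126
```

apply_moves:
  delta_pos:
    - [20, 3.3, -2.9]
    - [45, 3.3, -2.9]
    - [60, 3.3, -2.9]
    - [73, 3.3, -2.9]
    - [73, 3.3, -2.9]
    - [73, 3.3, -2.9]
    - [73, 3.3, -2.9]
    - [73, 3.3, -2.9]
    - [73, 3.3, -2.9]
    - [73, 3.3, -2.9]
    - [73, 3.3, -2.9]
    - [73, 3.3, -2.9]
  turn:
    - [-0.5, 0, 0]
    - [-0.5, 0, 0]
    - [-0.5, 0, 0]
    - [-0.5, 0, 0]
    - [-0.5, 0, 0]
    - [-0.5, 0, 0]
    - [-0.5, 0, 0]
    - [-0.5, 0, 0]
    - [-0.5, 0, 0]
    - [-0.5, 0, 0]
    - [-0.5, 0, 0]
    - [-0.5, 0, 0]
  claw: [44, 44, 44, 44, 44, 8, 8, 8, 8, 8, 8, 8]
  grip_force: 90

```text
t: 13.58
ee_pos: [491.7, 225.3, 33.0]
orientation: [22.9, 89.9, 14.1]
force: [-0.6, -2.1, 7.3]
finger_gap: 0.107
```

apply_moves:
  delta_pos:
    - [-4, 0, 0]
    - [-8, 0, 0]
    - [-12, 0, 0]
    - [-17, 0, 0]
    - [-30, 0, 0]
    - [-60, 0, 0]
    - [-90, 0, 0]
    - [-90, 0, 0]
    - [-90, 0, 0]
  turn:
    - [0, 0, 0]
    - [0, 0, 0]
    - [0, 0, 0]
    - [0, 0, 0]
    - [0, 0, 0]
    - [0, 0, 0]
    - [0, 0, 0]
    - [0, 0, 0]
    - [0, 0, 0]
  claw: [8, 8, 8, 8, 8, 8, 8, 8, 8]

```text
t: 14.33
ee_pos: [492.1, 225.9, 124.0]
orientation: [33.7, 89.7, 24.9]
force: [0.2, 0.2, -1.3]
finger_gap: 0.109
```

```bash
python3 - <<'E'
from h import *
s,im=snap("wrist","w11");print(s['ee_pos'],s['force'],s['finger_gap'])
g=cv2.cvtColor(im,6);print(g[290,255:305],g[250:340:2,281])
plan([497.3,-158,110],yaw=7.0)
E
```

```text
[492.13 225.88 124.03] [ 0.23  0.23 -1.25] 0.10858719352981301
[27 24 25 22 37 67 91 87 54 28 24 19 27 37 73 90 91 95 94 91 93 94 96 93
 94 91 95 94 97 93 95 97 94 97 92 93 89 68 21 27 18 27 35 68 90 91 70 25
 16 18] [ 82  82  77  82  80  82  80  77  85  90  95  92  93  94  95  92  94  92
  90  96  95  97  96  96  92  93  92  91  95  96  98  93  93  96  94  96
  92  89  76  75 176 174 212 168 135]
dpos [  12.33 -378.01   64.46] turn [-15.76   0.09  -0.05] z-head -8.757547940544267
```

apply_moves:
  delta_pos:
    - [0, -40, 7]
    - [0, -80, 14]
    - [0, -120, 21]
    - [0, -160, 28]
    - [0, -200, 35]
    - [3, -240, 42]
    - [5, -280, 49]
    - [7, -320, 56]
    - [12, -355, 62]
    - [12, -374, 64]
    - [12, -374, 64]
    - [12, -374, 64]
  turn:
    - [0, 0, 0]
    - [-2, 0, 0]
    - [-4, 0, 0]
    - [-8, 0, 0]
    - [-12, 0, 0]
    - [-15.8, 0, 0]
    - [-15.8, 0, 0]
    - [-15.8, 0, 0]
    - [-15.8, 0, 0]
    - [-15.8, 0, 0]
    - [-15.8, 0, 0]
    - [-15.8, 0, 0]
  claw: [8, 8, 8, 8, 8, 8, 8, 8, 8, 8, 8, 8]

```text
t: 15.38
ee_pos: [496.0, -154.8, 108.6]
orientation: [151.5, 89.9, 158.4]
force: [-0.1, 0.5, -0.3]
finger_gap: 0.107
```

apply_moves:
  delta_pos:
    - [20, 0, 0]
    - [40, 0, 0]
    - [56, 0, 0]
    - [56, 0, 0]
    - [56, 0, 0]
    - [56, 0, 0]
  turn:
    - [0, 0, 0]
    - [0, 0, 0]
    - [0, 0, 0]
    - [0, 0, 0]
    - [0, 0, 0]
    - [0, 0, 0]
  claw: [8, 8, 8, 8, 8, 8]

```text
t: 15.88
ee_pos: [497.3, -153.4, 54.2]
orientation: [77.1, 90.0, 84.2]
force: [0.9, 0.5, -0.0]
finger_gap: 0.099
```

```bash
python3 - <<'E'
from h import *
s,im=snap("wrist","w12");print(s['t'],s['ee_pos'],s['orientation'],s['qd'],s['force'])
plan([496.9,-154,54],yaw=7)
try: slot(s,im,range(170,233,2),(252,310))
except Exception as e: print(e)
K,W=campose("wrist",s); print(proj([490.4,-95,23.5],K,W)); cv2.imwrite("pics/w12c.png",cv2.resize(im[60:360,180:380],None,fx=1.5,fy=1.5))
E
```

```text
15.8833 [ 497.34 -153.42   54.24] [77.12 89.99 84.22] [-0.37 -0.73 -0.5   0.03 -0.08 -0.14] [ 0.89  0.54 -0.03]
dpos [ 0.58 -0.19 -0.82] turn [0.09 0.05 0.02] z-head 7.085920426750651
28 of 32 width 9.732838378162148 px [270.63 289.03] [270.76 289.29]
x = -0.20356*y + 466.23 rms 2.6591371087737814 jaw heading 11.505771486792808
slot minus tcp, tool: [30.74 -0.02  0.12]
[281.96 134.46]
```

```bash
python3 - <<'E'
import re
t=open('h.py').read()
t=t.replace("    k=np.polyfit","    c=P[:,0]+.1233*P[:,1]; P=P[np.abs(c-np.median(c))<.6]; print('inl',len(P))\n    k=np.polyfit")
open('h.py','w').write(t)
from h import *
s,im=snap("wrist","w13");print(s['ee_pos'])
for cs in((252,310),(260,300)):
  slot(s,im,range(120,233,2),cs)
E
```

```text
[ 497.69 -153.71   54.58]
46 of 57 width 9.739692905573863 px [268.66 289.52] [270.4  288.33]
inl 43
x = -0.12432*y + 477.47 rms 0.06683221672017822 jaw heading 7.086373039454891
slot minus tcp, tool: [31.08  0.15 -1.13]
54 of 57 width 9.835024236924296 px [268.66 289.52] [270.4  288.33]
inl 54
x = -0.12436*y + 477.46 rms 0.06238615759113449 jaw heading 7.088670890312255
slot minus tcp, tool: [31.08  0.15 -1.13]
```

apply_moves:
  delta_pos:
    - [1, 0, -0.8]
    - [2, 0, -0.8]
    - [3, 0, -0.8]
    - [3, 0, -0.8]
    - [3, 0, -0.8]
  turn:
    - [0, 0, 0]
    - [0, 0, 0]
    - [0, 0, 0]
    - [0, 0, 0]
    - [0, 0, 0]
  claw: [8, 8, 8, 8, 8]

```text
t: 16.4
ee_pos: [496.3, -154.3, 50.8]
orientation: [0.4, 90.0, 7.4]
force: [-0.3, -0.1, -0.3]
finger_gap: 0.108
```

```bash
python3 - <<'E'
from h import *
for i in range(2):
  s,im=snap("wrist","w14");print(s['ee_pos'],s['force'])
  slot(s,im,range(120,233,2),(260,300))
E
```

```text
[ 496.25 -154.34   50.82] [-0.25 -0.15 -0.3 ]
56 of 57 width 9.834838666256543 px [271.61 292.5 ] [272.61 291.18]
inl 56
x = -0.12306*y + 477.62 rms 0.03976505452109865 jaw heading 7.015508877808026
slot minus tcp, tool: [27.32 -0.04  0.35]
[ 496.26 -154.34   50.83] [-0.    0.86 -0.64]
56 of 57 width 9.825357305788398 px [271.6  292.54] [272.62 291.19]
inl 56
x = -0.12282*y + 477.64 rms 0.037781619780069255 jaw heading 7.00196712305647
slot minus tcp, tool: [27.33 -0.04  0.33]
```

apply_moves:
  delta_pos:
    - [0, 0, 0.5]
    - [0, 0, 0.5]
    - [2, 0, 0.5]
    - [4, 0, 0.5]
    - [6, 0, 0.5]
    - [7, 0, 0.5]
    - [7, 0, 0.5]
  turn:
    - [0, 0, 0]
    - [0, 0, 0]
    - [0, 0, 0]
    - [0, 0, 0]
    - [0, 0, 0]
    - [0, 0, 0]
    - [0, 0, 0]
  claw: [8, 8, 8, 8, 8, 8, 8]

```text
t: 17.08
ee_pos: [496.5, -154.1, 43.4]
orientation: [157.0, 90.0, 164.0]
force: [1.3, -0.3, -0.9]
finger_gap: 0.108
```

It's in the slot with no contact force, so I'll lower it to the seat.

apply_moves:
  delta_pos:
    - [2, 0, 0]
    - [4, 0, 0]
    - [6, 0, 0]
    - [8, 0, 0]
    - [9, 0, 0]
    - [9, 0, 0]
  turn:
    - [0, 0, 0]
    - [0, 0, 0]
    - [0, 0, 0]
    - [0, 0, 0]
    - [0, 0, 0]
    - [0, 0, 0]
  claw: [8, 8, 8, 8, 8, 8]

```text
t: 17.58
ee_pos: [496.8, -154.2, 35.9]
orientation: [163.9, 90.0, 171.0]
force: [-4.8, 0.9, 18.6]
finger_gap: 0.106
```

apply_moves:
  delta_pos:
    - [-1.8, 0, 0]
    - [-1.8, 0, 0.1]
    - [-1.8, 0, 0.2]
    - [-1.8, -0.1, 0.4]
    - [-1.8, -0.1, 0.5]
    - [-1.8, -0.2, 0.6]
    - [-1.8, -0.3, 0.7]
    - [-1.8, -0.3, 0.7]
  turn:
    - [0, 0, 0]
    - [7, 0, 0]
    - [14, 0, 0]
    - [21, 0, 0]
    - [28, 0, 0]
    - [35, 0, 0]
    - [42, 0, 0]
    - [45, 0, 0]
  claw: [8, 8, 8, 8, 8, 8, 8, 8]
  grip_force: 50

```text
t: 18.25
ee_pos: [497.5, -154.4, 36.4]
orientation: [-164.9, 90.0, 156.8]
force: [-1.1, 0.1, -0.5]
finger_gap: 0.105
```

apply_moves:
  delta_pos:
    - [0, 0, 0.1]
    - [0, 0, 0.2]
    - [0, -0.1, 0.4]
    - [0, -0.1, 0.5]
    - [0, -0.2, 0.6]
    - [0, -0.3, 0.7]
    - [0, -0.3, 0.7]
    - [0, -0.3, 0.7]
  turn:
    - [7, 0, 0]
    - [14, 0, 0]
    - [21, 0, 0]
    - [28, 0, 0]
    - [35, 0, 0]
    - [42, 0, 0]
    - [44.7, 0, 0]
    - [44.7, 0, 0]
  claw: [8, 8, 8, 8, 8, 8, 8, 8]

```text
t: 18.92
ee_pos: [497.8, -155.1, 36.4]
orientation: [-117.8, 90.0, 159.4]
force: [0.1, 0.0, -0.6]
finger_gap: 0.106
```

apply_moves:
  delta_pos:
    - [0, 0, 0]
    - [0, 0, 0]
    - [0, 0, 0]
    - [0, 0, 0]
    - [-15, 0, 0]
    - [-40, 0, 0]
    - [-80, 0, 0]
    - [-115, 0, 0]
    - [-145, 0, 0]
    - [-150, 0, 0]
    - [-150, 0, 0]
    - [-150, 0, 0]
  turn:
    - [0, 0, 0]
    - [0, 0, 0]
    - [0, 0, 0]
    - [0, 0, 0]
    - [0, 0, 0]
    - [0, 0, 0]
    - [0, 0, 0]
    - [0, 0, 0]
    - [0, 0, 0]
    - [0, 0, 0]
    - [0, 0, 0]
    - [0, 0, 0]
  claw: [26, 26, 26, 26, 26, 30, 40, 44, 44, 44, 44, 44]

```text
t: 19.92
ee_pos: [497.6, -155.0, 186.2]
orientation: [57.3, 90.0, -25.3]
force: [-0.4, 0.1, 0.0]
finger_gap: 0.515
```

```bash
python3 - <<'E'
from h import *
s,im=snap("wrist","w15");print(s['t'],s['ee_pos'],s['force'])
_,b=snap("scene","scene1")
c=cv2.resize(b[150:275,190:415],(400,222),interpolation=1); a=cv2.imread("pics/scene0.png"); a=cv2.resize(a[150:275,190:415],(400,222),interpolation=1)
cv2.imwrite("pics/v15.png",np.vstack([cv2.resize(im,(800,600))[80:400],np.hstack([a,c])]))
E
```

```text
19.9167 [ 497.62 -155.01  186.23] [-0.41  0.06  0.02]
```

View pics/v15.png

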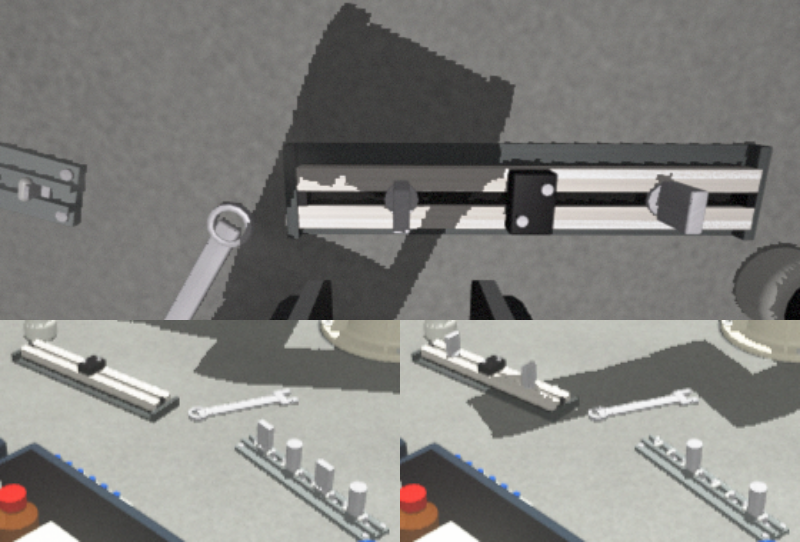

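The near stud is across the rail at (401,205) and the plugs and other items are unmoved. The far stud, at (680,205), is seen obliquely, so I'll check its outline against the expected corners.

```bash
python3 - <<'E'
from h import *
s=ctrl.state(); im=cv2.imread("pics/w15.png"); K,W=campose("wrist",s)
u=np.array([.122,-.9925,0]);v=np.array([.9925,.122,0])
for c in ([518.5,-324.5],[497.,-155.]):
    for a,b in((5,13),(5,-13),(-5,-13),(-5,13)):
        q=proj(np.array([*c,61.5])+a*u+b*v,K,W); print(q,q/.7-[0,80])
g=cv2.cvtColor(im,6)[170:230,445:510]; g=cv2.resize(g,None,fx=9,fy=9,interpolation=1); cv2.imwrite("pics/f.png",g)
E
```

```text
[497.01 187.76] [710.01 188.23]
[491.5  218.49] [702.15 232.13]
[479.49 218.43] [684.98 232.04]
[484.69 187.7 ] [692.41 188.14]
[286.44 187.46] [409.2 187.8]
[286.13 218.19] [408.76 231.7 ]
[274.11 218.13] [391.59 231.61]
[274.12 187.4 ] [391.6  187.71]
```

View pics/f.png

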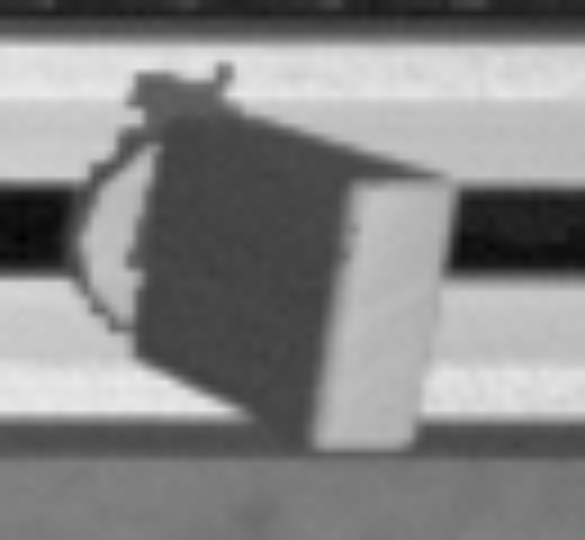

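```bash
python3 - <<'E'
from station import ctrl
print(ctrl.close_job(), ctrl.state()['t'])
E
```

```text
the job is handed in; nothing more can be done
the job is handed in; nothing more can be done
```

Both wing-headed studs are out of the strip and locked across the rail, about 85 mm either side of the black block. The first was turned and released before I pulled the second. I handed the job in at about 20 s of the 61 s allowed.

- **Seating:** each stud went down to the seated height I had worked out (TCP about 35 and 36 mm). Pressing on the seat gave 18 to 26 N at the wrist, and both quarter turns read under 2 N.
- **Last pictures:** both wings stand across the rail. The far stud's wing-top corners fell within about 3 px of where they should be. I checked the near one by eye only.
- **Everything else:** the two plugs are still in their stations. By eye, the wrench, jar and other items in the final views had not moved. Those views did not cover the beaker or the buffer bottle, and I made no final check of them. The gripper was about 120 mm clear above the studs, with wrist force near zero.
- **Disagreements:** fine moves came out up to about 1 mm off the commanded step. I corrected each slot approach with the wrist camera before lowering. The grip-centre offset along the wing read between -0.7 and -2.4 mm depending on the method. I allowed for -1 mm in the turns, and nothing bound.

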